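# Wind the clockwork filming stand and face the jar to its camera

## Task

Get the clockwork filming stand ready for a clip: wind its wing key clockwise, a part-turn at a time, until the brass pointer comes up against the steel stop peg, and ease off there without forcing the key. Then turn the jar that stands on the round plate so that its raised clay medallion faces straight at the small camera, and leave it standing upright in the middle of the plate. Leave the things around the stand where they are.

Things in the scene. Friction and masses are not known exactly. Their poses are not given: they have to be found in the camera images.
- stand: Fixed filming stand: plywood board 150 (x) x 360 (y) x 20 mm, y = -200 to +160 mm in its frame; origin on the table surface, z up. On it: a wooden clockwork housing 124 x 124 mm, top 70 mm high, centred at y = +75 mm; the round jar plate at y = -70 mm; and at the -y end a small black camera (58 wide, 30 deep, y = -167 to -197 mm, top 112 mm high) that looks along +y to the plate.
- key_grip (a point): Grip point of the steel wing key, on its upright turning axis (stand x = 0, y = +75 mm), 118 mm above the table. The two round wings form one flat upright blade 74 mm long along this frame's x, 10 mm thick along y, from 97 to 134 mm above the table; pinch it across y. z is up; x turns with the key.
- winder (a joint): How far the brass collar under the key, and its clockwork spring, is wound, rad: grows clockwise seen from above; 4.0 = fully wound, pointer against the stop peg (a hard stop); starts at 0.5 to 1.5. It stays where it is left. Turning it takes 0.13 N m at first, 0.19 N m near the end.
- key (a joint): Springy twist of the key relative to the collar, rad: 0 when let go, positive = key ahead clockwise. Its shaft is a torsion spring, 0.5 N m per rad: the key leads the collar by 0.25 to 0.4 rad while winding and springs back by that much when let go. At the stop peg only the twist grows; more than 0.8 rad strains the clockwork.
- pointer_tip (a point): Outer end of the brass pointer arm (8 mm wide, on the collar), 52 mm from the key's axis, 83 mm above the table, sweeping over an aluminium dial.
- stop_peg (a point): Top centre of the fixed upright steel stop peg on the dial, 8 mm across, 47 mm from the key's axis (towards the stand's +x), top 88 mm above the table. Fully wound, the pointer lies against it.
- jar: Loose white ceramic jar, origin at the centre of its underside, z up: body 64 mm across and 80 mm tall, with a fixed round cork top 48 mm across from z = 80 to 108 mm, good to grip from above. 0.35 kg or so. It stands on the plate, whose top is 35 mm above the table. Its x axis points to the medallion.
- medallion (a point): Centre of the face of the jar's only raised clay medallion, a 30 wide x 40 mm tall rectangular tablet on the side of the jar, 36 mm from the jar's axis along its x, 40 mm above its underside.
- plate_top (a point): Centre of the top of the fixed round aluminium plate, 92 mm across, 35 mm above the table.
- lens (a point): Front of the camera's round lens, 90 mm above the table, 89.5 mm from the plate's centre in the stand's -y direction. The medallion must face it.
- glue: Bystander: white glue bottle 52 mm across, 138 mm tall with its pointed orange cap, standing past the housing's end of the stand. Origin under its centre.
- brush_cup: Bystander: red metal cup of paint brushes, 74 mm across, 170 mm tall over the brushes, standing past the camera's end of the stand. Origin under its centre.
- tape: Bystander: flat cardboard tape roll 90 mm across, 24 mm tall, beyond the stand. Origin under its centre.
- paint_pot: Bystander: small glass paint pot 56 mm across, 50 mm tall, on the robot's side of the stand. Origin under its centre.
Not all that is in view belongs to the job. What is shaped like the jar but blue or green is not meant.

How it is judged:
By the outcome, as a careful person would: the job done as asked, in the order asked, and still so for the second after the job is handed in, with the robot touching nothing.
It also fails if it takes over 72 s, if anything falls off the work surface, if the arm or the gripper's body presses on something with over 40 N, if the wrist force passes 120 N, or if a joint passes its speed limit or range.

## Robot

A 6-joint arm with a two-finger parallel gripper is mounted at the origin on the work surface. World frame = base frame: x ahead of the robot, y to its left, z up, the work surface at z = 0. Lengths are in m, angles in degrees, forces in N, time in s.
With the tool pointing down it reaches from about 0.325 to 0.9 m from the base axis. Payload 6.1 kg.
Tool frame: the origin (TCP) lies midway between the tips of the shut fingers; the grasp point (between the pads) lies 19 mm behind it (grasp_offset is the distance from the TCP to the grasp point, in m); z points along the fingers, y is the line along which they close (so a half turn about z gives the same grasp; the last joint's range is limited). The gripper opens to 87 mm and grips with 3 to 60 N. Pads are 19 mm wide; open, the fingers measure 117 mm over their backs; the gripper's body (75 mm by 190 mm) begins 51 mm behind the grasp point.
Start: joints at [67.26, 12.628, 87.462, -0, 79.91, -7.225], TCP at [0.167, 0.602, 0.223] pointing down, gripper open.
Joint ranges: [-170.65, 170.65], [-52.31, 119.04], [5.05, 147.46], [-71.25, 251.25], [11.57, 151.72], [-153.62, 153.62]. Speed limits (degrees/s): [147.25, 147.25, 172.46, 180, 180, 180].

## Interface

Orientations are given as a 3x3 rotation matrix whose columns are the frame's x, y, z axes.
In Python, from bench import * gives the robot as it stands. Calls block until the motion is done:
- move_pose(position, orientation): joint-space move of the TCP to a pose.
- movel(position, ori=None, speed=0.15, max_force=None): straight line of the TCP; ori=None keeps the orientation; speed is the mean speed in m/s. With max_force (N) it stops when the force on the tool has changed by that much, and returns True; else False.
- move_j(angles): joint-space move.
- command_gripper(opening, force=None): finger opening in m; force is the grip in N (None keeps the last); returns when the fingers have stopped.
- sleep(seconds).
- ik(position, orientation): joint angles nearest the present ones, or None.
- read_camera(name): name is "scene" or "top"; returns (picture, depth): 420x560x3 uint8, red, green, blue; 420x560 float32, m along the optical axis (not along the pixel's ray), 0 where there is no reading.
- camera_info(name): a dict with "mtx" (3x3 intrinsics, pixels), "rvec" (rotation vector, rad) and "tvec" (3), from world to camera coordinates, as OpenCV has them. Camera axes: x right, y down, z forward; pixel columns grow to the right and rows downward; lengths in m; the calibration is good to about 2 mm. A picture is of the moment at which its call begins. camera_info takes no time and is no camera call.
A pose or a line that the arm cannot do raises IKError and nothing moves.
- job_done(): hands the job in; it is judged then, once.
Readings, each from a call of its own:
- current_t(): time.
- current_joint_positions(): joint angles.
- current_joint_vel(): joint speeds.
- current_joint_efforts(): joint torques, N m.
- current_position(): TCP position.
- current_tool_rot(): TCP orientation.
- current_wrist_force(): force on the tool from outside, world axes, zero at the start.
- current_ft_torque(): the same for the moment, N m.
- current_finger_gap(): finger opening in m.
- current_finger_force(): force on a finger pad.
Only numpy, scipy, OpenCV 4.12 (cv2) and the standard library are available. Lean on these libraries where they do the work, as an engineer would, in place of code of your own. Each camera call takes 0.05 s, during which the arm holds its last target. There are 200 camera calls.

## Working session

There is one attempt and no reset: what is moved stays moved. The work goes in short steps, each a Python script; the robot and the scene stay as the last script left them, time stands still between calls to the robot, and variables do not carry over. Pictures are saved under pics/ and viewed, at most 10 in all, crops included, and the job is handed in when it is done.

```bash
mkdir -p pics; ls; python3 - <<'E'
from bench import *
import cv2,numpy as np
for n in("scene","top"):
    p,d=read_camera(n); np.savez(f"pics/{n}0.npz",p=p,d=d)
    cv2.imwrite(f"pics/{n}0.png",cv2.resize(p[:,:,::-1],None,fx=1.4,fy=1.4,interpolation=cv2.INTER_CUBIC)); i=camera_info(n); print(n,i)
E
```

```text
pics
scene {'mtx': array([[536.07405951,   0.        , 282.15117774],
       [  0.        , 536.07405951, 210.41979851],
       [  0.        ,   0.        ,   1.        ]]), 'rvec': array([ 1.36389327,  2.37051535, -0.73630226]), 'tvec': array([ 0.23166057, -0.34315992,  1.53167941])}
top {'mtx': array([[446.61817914,   0.        , 284.28783593],
       [  0.        , 446.61817914, 206.12796026],
       [  0.        ,   0.        ,   1.        ]]), 'rvec': array([ 2.10516346, -2.1603908 ,  0.16024872]), 'tvec': array([0.05698021, 0.56747822, 1.07670179])}
```

View pics/scene0.png

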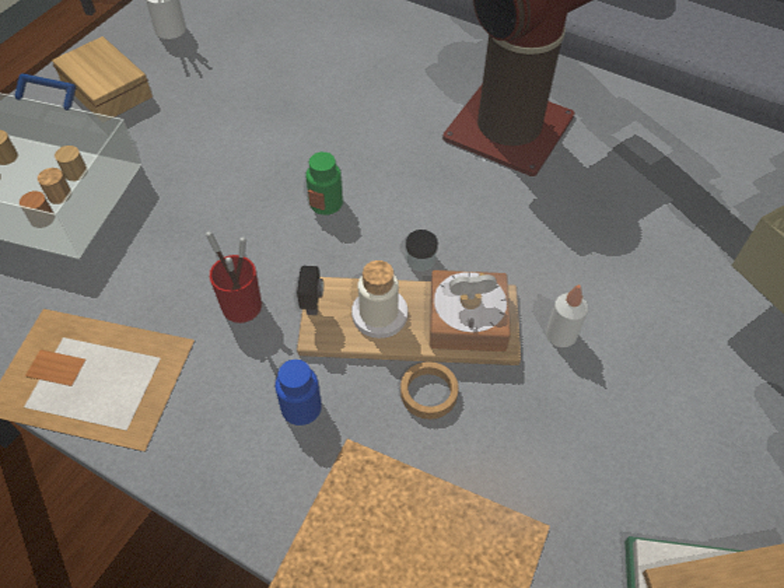

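View pics/top0.png

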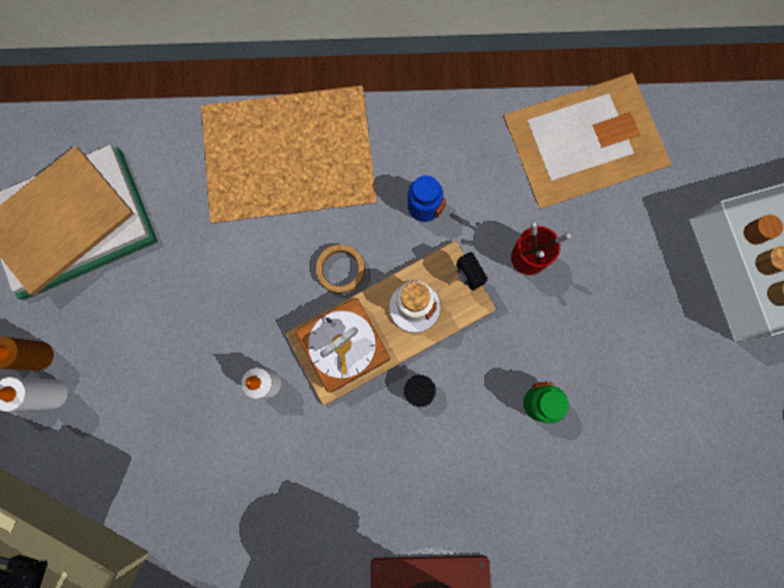

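The stand lies at about (390,320) in the top view, housing on the left and camera on the right, with the medallion at roughly (431,310). I'll enlarge both.

```bash
python3 - <<'E'
import cv2,numpy as np
for n,(x,y,w,h) in {"top":(195,165,165,125),"scene":(208,175,172,90)}.items():
    p=np.load(f"pics/{n}0.npz")["p"][y:y+h,x:x+w,::-1]
    f=4.6 
    p=cv2.resize(p,None,fx=f,fy=f,interpolation=cv2.INTER_CUBIC)
    cv2.imwrite(f"pics/{n}0c.png",p)
E
```

```text
(no output)
```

View pics/top0c.png

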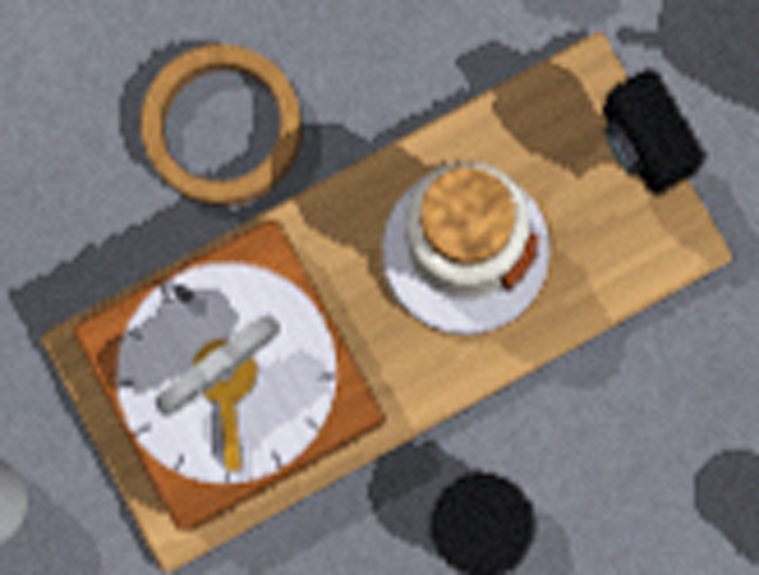

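View pics/scene0c.png

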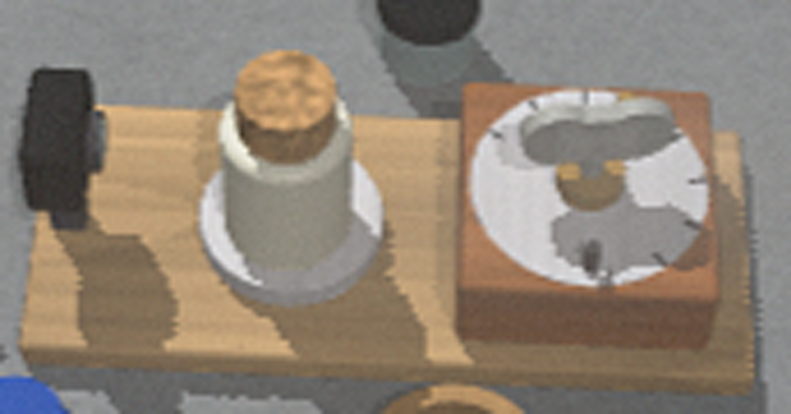

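Top crop: the key's blade runs (165,408)–(275,323), the pointer tip is at (233,468), the peg at (182,293) and the medallion at (520,262). The camera lens is at (622,150). The scene crop shows the same stand from the far side. Next I fit the stand pose from both views.

```bash
cat > h.py <<'E'
import numpy as np,cv2
from bench import *
from scipy.optimize import least_squares
from scipy.spatial.transform import Rotation as Ro
I={n:camera_info(n) for n in("top","scene")}
def proj(n,P):
    i=I[n]; return cv2.projectPoints(np.float64(P).reshape(-1,1,3),i["rvec"],i["tvec"],i["mtx"],None)[0].reshape(-1,2)
def at_z(n,uv,z):
    i=I[n]; R=cv2.Rodrigues(i["rvec"])[0]; r=R.T@np.linalg.solve(i["mtx"],[*uv,1]); c=-R.T@np.ravel(i["tvec"])
    return c+r*(z-c[2])/r[2]
def T(n,cx,cy): return (np.array([195,165]) if n=="top" else np.array([208,175]))+(np.array([cx,cy])+.5)/4.6-.5
def S(p,P):
    P=np.atleast_2d(P); c,s=np.cos(p[2]),np.sin(p[2]); return P@np.array([[c,s,0],[-s,c,0],[0,0,1]])+[p[0],p[1],0]
def down(a): # tool down, closing axis y at world angle a (rad)
    y=np.array([np.cos(a),np.sin(a),0]); z=np.array([0,0,-1.]); return np.c_[np.cross(y,z),y,z]
E
python3 - <<'E'
from h import *
obs={"top":[((605,32),(.075,-.2,.02)),((733,260),(-.075,-.2,.02)),((165,573),(-.075,.16,.02)),((42,335),(.075,.16,.02)),
((276,220),(.062,.013,.07)),((384,423),(-.062,.013,.07)),((180,527),(-.062,.137,.07)),((77,327),(.062,.137,.07)),((182,290),(.047,.075,.088)),((467,249),(0,-.07,.035))],
"scene":[((22,352),(.075,-.2,.02)),((750,383),(.075,.16,.02)),((740,132),(-.075,.16,.02)),((463,83),(-.062,.013,.07)),((713,92),(-.062,.137,.07)),((718,298),(.062,.137,.07)),((460,290),(.062,.013,.07))]}
def f(p): return np.concatenate([(proj(n,S(p,[o[1] for o in obs[n]]))-[T(n,*o[0]) for o in obs[n]]).ravel() for n in obs])
r=least_squares(f,[.5,.1,.4],loss="soft_l1"); p=r.x; np.save("stand.npy",p)
print(p,np.degrees(p[2]),np.round(f(p).reshape(-1,2),1).tolist())
K=S(p,[0,.075,0])[0]; print("key",K,"plate",S(p,[0,-.07,.035]),"lens",S(p,[0,-.1595,.09]))
peg=S(p,[.047,.075,.088])[0]-K; pt=at_z("top",T("top",233,468),.083)-K
a=[at_z("top",T("top",*q),.13) for q in((165,408),(275,323))]
print("peg ang",np.degrees(np.arctan2(peg[1],peg[0])),"pointer",np.degrees(np.arctan2(pt[1],pt[0])),np.linalg.norm(pt[:2]),"blade",a[1]-a[0],np.degrees(np.arctan2(*(a[1]-a[0])[1::-1])),sum(a)/2)
# cork top centre, medallion
ct=at_z("top",T("top",470,215),.143);cs=at_z("scene",T("scene",287,92),.143); m=at_z("top",T("top",519,262),.075)
print("cork",ct,cs,"med",m); print(current_position(),current_t())
E
```

```text
[0.50590313 0.07527326 0.47387507] 27.15104162812097 [[-0.1, -1.0], [1.0, -0.4], [-0.5, 0.0], [-0.8, -0.7], [0.0, -1.6], [0.6, -1.2], [-0.5, 1.0], [-1.6, -0.7], [0.1, -0.3], [0.1, -0.2], [-1.2, -2.0], [1.3, -1.0], [0.6, -0.9], [0.3, -1.3], [-0.2, -0.8], [0.8, 0.2], [-0.3, -0.7]]
key [0.47167779 0.14200876 0.        ] plate [[0.53784677 0.0129868  0.035     ]] lens [[ 0.578689  -0.0666509  0.09     ]]
peg ang 27.15104162812096 pointer -176.04009049254486 0.05170360691363749 blade [ 0.04094727 -0.05533329  0.        ] -53.498133481942936 [0.46965075 0.1396567  0.13      ]
cork [0.5401745  0.01315572 0.143     ] [0.54404874 0.01493877 0.143     ] med [ 0.52451314 -0.01332385  0.075     ]
[0.16698821 0.6016866  0.22152721] 0.1
```

```bash
python3 - <<'E'
from h import *
K=(.471,.141)
for z in(.2,.099):
  for a in(36.5,216.5,-35,-85,-110.5,-135):
    q=ik([*K,z],down(np.radians(a))); print(z,a,None if q is None else np.round(q,1))
E
python3 - <<'E'
from h import *
print(current_t())
move_pose([.471,.141,.17],down(np.radians(36.5))); command_gripper(.04,20)
movel([.471,.141,.099],speed=.1)
print(current_t(),current_position(),current_wrist_force(),current_ft_torque())
command_gripper(0,8)
print(current_t(),current_finger_gap(),current_position(),current_wrist_force(),current_ft_torque(),current_joint_positions())
E
```

```text
0.2 36.5 [  7.5  -4.9 108.4  -0.   76.5 -29. ]
0.2 216.5 [  7.5  -4.9 108.4  -0.   76.5 151. ]
0.2 -35 [  7.5  -4.9 108.4  -0.   76.5  42.5]
0.2 -85 [  7.5  -4.9 108.4  -0.   76.5  92.5]
0.2 -110.5 [  7.5  -4.9 108.4  -0.   76.5 118. ]
0.2 -135 [  7.5  -4.9 108.4  -0.   76.5 142.5]
0.099 36.5 [  7.5   1.7 113.5  -0.   64.8 -29. ]
0.099 216.5 [  7.5   1.7 113.5  -0.   64.8 151. ]
0.099 -35 [  7.5   1.7 113.5  -0.   64.8  42.5]
0.099 -85 [  7.5   1.7 113.5  -0.   64.8  92.5]
0.099 -110.5 [  7.5   1.7 113.5  -0.   64.8 118. ]
0.099 -135 [  7.5   1.7 113.5  -0.   64.8 142.5]
0.1
3.9833 [0.47151415 0.14108525 0.09954897] [0.61700176 0.35033096 0.14429423] [-0.05223962  0.02565721 -0.01480637]
4.625 0.009961485080540277 [0.47185298 0.14151188 0.09932128] [ 4.60164903  2.69476338 -0.94275391] [ 0.51420759 -0.67030104 -0.06122502] [ 7.48061013e+00  1.70096806e+00  1.13489831e+02  5.11649571e-02
  6.46863156e+01 -2.90317094e+01]
```

```bash
python3 - <<'E'
from h import *
movel([.4723,.1420,.099],speed=.05)
print(current_wrist_force(),current_position()); command_gripper(0,45)
print(current_wrist_force(),current_position(),current_finger_gap())
q=list(current_joint_positions()); q0=q[5]
for d in(15,35,55,75,95):
    q[5]=q0+d; move_j(q)
    print(d,round(current_t(),2),np.round(current_wrist_force(),1),np.round(current_ft_torque(),3),round(current_joint_positions()[5],1),current_finger_gap())
E
```

```text
[-0.93553793 -1.18264782  4.49867601] [0.47206334 0.14169735 0.0992053 ]
[-2.34493337 -1.89618002  5.0411296 ] [0.47206985 0.14172859 0.09917228] 0.009682110129967997
15 5.45 [-1.3 -1.1  5.1] [-0.205  0.315  0.092] -14.2 0.009887873776677584
35 5.88 [-2.  -2.   4.2] [-0.279  0.485  0.143] 5.7 0.009555455466317527
55 6.3 [-2.4 -1.   4.6] [-0.33   0.641  0.119] 25.8 0.009567275017995673
75 6.72 [-3.9 -0.6  5.5] [-0.275  0.726  0.138] 45.8 0.01010494119137476
95 7.15 [-4.2 -0.   6.2] [-0.255  0.778  0.191] 65.8 0.009599962000380676
```

```bash
python3 - <<'E'
from h import *
q=list(current_joint_positions()); q[5]-=17; move_j(q)
print(np.round(current_ft_torque(),3),np.round(current_wrist_force(),1)); command_gripper(.04)
p=current_position(); movel([p[0],p[1],.17],speed=.15)
q=current_joint_positions(); move_j([q[0]-50,*q[1:]])
t,_=read_camera("top"); s,_=read_camera("scene")
t=cv2.resize(t[215:280,205:285,::-1],None,fx=6,fy=6,interpolation=cv2.INTER_CUBIC); cv2.imwrite("pics/top1.png",t)
print(current_t(),q)
E
```

```text
[-0.315  0.418  0.025] [-2.3 -1.4  4.7]
10.6167 [ 7.56286305e+00 -3.05358598e+00  1.10032243e+02 -2.16020430e-02
  7.31542160e+01  4.88185439e+01]
```

View pics/top1.png

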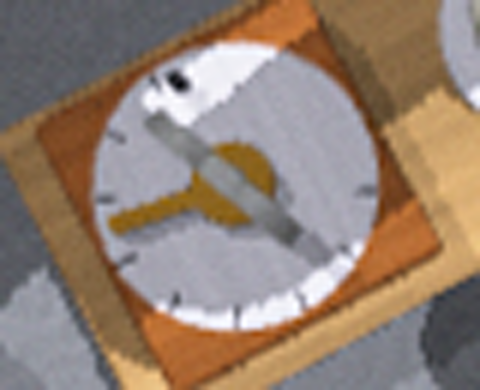

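The pointer tip is now at (112,222), the peg at (178,80), and the blade runs (155,122)–(320,255).

```bash
python3 - <<'E'
from h import *
C=np.array([.4723,.142])
g=lambda x,y,z:at_z("top",np.array([205,215])+(np.array([x,y])+.5)/6-.5,z)[:2]
ang=lambda v:np.degrees(np.arctan2(v[1],v[0]))
print("ptr",ang(g(112,222,.083)-C),"peg",ang(g(178,80,.088)-C),g(178,80,.088)-C,"blade",ang(g(155,122,.131)-g(320,255,.131)),(g(155,122,.131)+g(320,255,.131))/2)
E
```

```text
ptr 107.9642811508032 peg 28.252048513979968 [0.03987004 0.02142478] blade 50.06630092752863 [0.46509434 0.1358439 ]
```

```bash
python3 - <<'E'
from h import *
q=current_joint_positions(); move_j([q[0]+50,*q[1:]])
K=[.4723,.1420]
move_pose([*K,.17],down(np.radians(-40))); movel([*K,.099],speed=.1)
def mz(): 
    r=[]
    for _ in range(6): r.append(current_ft_torque()[2]); sleep(.03)
    return np.mean(r)
b=mz(); command_gripper(0,45); print("base",b,mz(),current_wrist_force(),current_finger_gap())
q=list(current_joint_positions()); q0=q[5]
for d in(25,50,70,78,83,87,90,93,96,99,102,104):
    q[5]=q0+d; move_j(q); m=mz()-b
    print(d,round(current_t(),2),np.round(current_wrist_force(),1),round(m,3),round(current_joint_positions()[5]-q0,1))
    if m>.26: break
E
```

```text
base 0.02196788988910325 -0.0014151953299455441 [-2.7091195   1.70116946  1.71331232] 0.009595020929198077
25 15.0 [-0.8 -0.2  0.8] 0.127 24.9
50 15.7 [-0.3 -1.4  1.1] 0.127 49.9
70 16.32 [-0.5 -2.6  0.9] 0.125 69.9
78 16.78 [-0.4 -3.9  0.8] 0.126 77.9
83 17.23 [-1.5 -5.4  1.7] 0.149 82.8
87 17.68 [-0.8 -5.8  0.8] 0.164 86.8
90 18.13 [-1.4 -5.5  0.8] 0.177 89.8
93 18.58 [-1.2 -5.5  1.4] 0.166 92.8
96 19.03 [-1.3 -5.5  2.2] 0.194 95.8
99 19.48 [-0.8 -6.   1.3] 0.236 98.8
102 19.93 [-1.5 -4.6  1.5] 0.245 101.8
104 20.38 [-0.9 -4.8  1.7] 0.258 103.8
```

The torque has climbed at the bare spring rate since about 93°, so the pointer is on the stop. I'll ease off, release and look.

```bash
python3 - <<'E'
from h import *
q=list(current_joint_positions()); q[5]-=30; move_j(q); sleep(.2)
print(np.round(current_ft_torque(),3)); command_gripper(.04)
p=current_position(); movel([p[0],p[1],.19],speed=.15)
q=current_joint_positions(); move_j([q[0]-60,*q[1:]])
t,d=read_camera("top"); s,_=read_camera("scene"); np.savez("pics/2.npz",t=t,s=s)
a=cv2.resize(t[215:280,205:285,::-1],(480,390),interpolation=cv2.INTER_CUBIC)
b=cv2.resize(t[192:242,275:320,::-1],(351,390),interpolation=cv2.INTER_CUBIC)[:,:300]
cv2.imwrite("pics/top2.png",np.hstack([a,b])); print(current_t())
E
```

```text
[-0.63   0.096  0.012]
24.6167
```

View pics/top2.png

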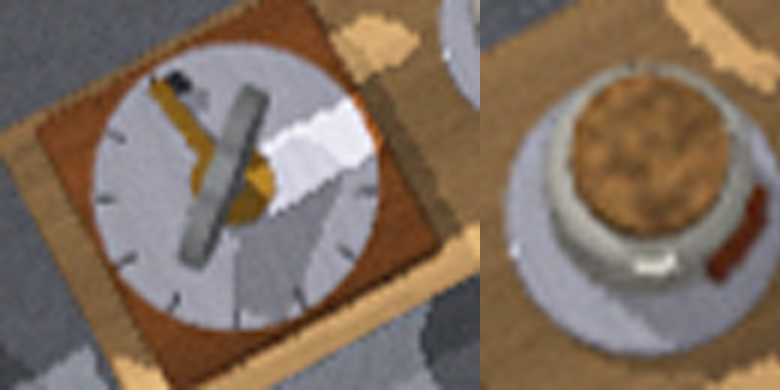

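The pointer rests against the peg at about (165,85), and the medallion is at about (738,235). Next I get the jar's centre from the cork and its yaw by fitting the medallion's outline.

```bash
cat > jar.py <<'E'
from h import *
def jarfit(t,s,zb=.035):
    out=[]
    st=np.load("stand.npy"); c0=S(st,[0,-.07,zb])[0]
    # cork mask: brown-ish hull fit per view
    def hull(n,P): 
        m=np.zeros((420*4,560*4),np.uint8); cv2.fillConvexPoly(m,cv2.convexHull(np.int32(np.round((proj(n,P)+.5)*4))),1); return cv2.resize(m.astype(np.float32),(560,420),interpolation=cv2.INTER_AREA)
    red=lambda im:((im[...,0]>1.9*im[...,1])&(im[...,2]<.8*im[...,1]+20)&(im[...,0]>45)).astype(np.float32)
    r=red(t.astype(float)); u,v=proj("top",c0+[0,0,.04])[0]; box=np.zeros_like(r); box[int(v)-24:int(v)+24,int(u)-24:int(u)+24]=1; r*=box
    n,l,stt,cc=cv2.connectedComponentsWithStats(r.astype(np.uint8)); 
    if n>1: r=(l==1+np.argmax(stt[1:,4])).astype(np.float32)
    print("red px",r.sum(),"centroid",np.argwhere(r>0).mean(0)[::-1])
    return r,hull
def medbox(c,yaw):
    a=[]
    for rr in(.031,.036):
        for w in(-.015,.015):
            for z in(.02,.06): a.append([c[0]+rr*np.cos(yaw)-w*np.sin(yaw),c[1]+rr*np.sin(yaw)+w*np.cos(yaw),.035+z])
    return a
def yawfit(t,s,c,k=0):
    r,hull=jarfit(t,s); best=[]
    for dx in np.arange(-.004,.0041,.001):
      for dy in np.arange(-.004,.0041,.001):
        for y in np.radians(np.arange(-180,180,3)) if k==0 else np.radians(np.arange(k-15,k+15,1.5)):
            ce=(c[0]+dx,c[1]+dy); P=np.array(medbox(ce,y))
            if abs(proj("top",P).mean(0)-np.argwhere(r>0).mean(0)[::-1]).max()>3: continue
            best.append((np.abs(hull("top",P)-r).sum()+ (dx*dx+dy*dy)/4e-6,np.degrees(y),dx,dy))
    best.sort(); return best[:8]
E
python3 - <<'E'
from jar import *
d=np.load("pics/2.npz"); t,s=d["t"],d["s"]
cc=at_z("top",np.array([275,192])+(np.array([173,155])+.5)/7.8-.5,.143); print("cork",cc)
# scene cork crop px estimate from first scene crop
print(at_z("scene",T("scene",287,90),.143),"plate",S(np.load("stand.npy"),[0,-.07,.035]))
for b in yawfit(t,s,cc): print(np.round(b,3))
l=S(np.load("stand.npy"),[0,-.1595,.09])[0]; print("cam dir",np.degrees(np.load("stand.npy")[2])-90)
E
```

```text
cork [0.53997321 0.01325093 0.143     ]
[0.54306059 0.01435141 0.143     ] plate [[0.53784677 0.0129868  0.035     ]]
red px 21.0 centroid [307.85714286 221.66666667]
[ 2.0312e+01 -1.2000e+02  0.0000e+00  2.0000e-03]
[ 2.0438e+01 -1.1700e+02  1.0000e-03  1.0000e-03]
[ 2.0688e+01 -1.2000e+02  1.0000e-03  2.0000e-03]
[ 2.0688e+01 -1.2000e+02  2.0000e-03  1.0000e-03]
[ 2.1062e+01 -1.1700e+02  0.0000e+00  2.0000e-03]
[ 2.1125e+01 -1.1700e+02  1.0000e-03  2.0000e-03]
[ 2.1125e+01 -1.1700e+02  2.0000e-03  1.0000e-03]
[ 2.1188e+01 -1.2300e+02  0.0000e+00  2.0000e-03]
cam dir -62.84895837187903
```

```bash
python3 - <<'E'
from h import *
J=[.5398,.0135]
move_pose([*J,.19],down(np.radians(60))); command_gripper(.075,10)
print(movel([*J,.120],speed=.12,max_force=8)); command_gripper(0,10); print(current_finger_gap(),current_position(),np.round(current_wrist_force(),1))
command_gripper(.075); movel([*J,.16],speed=.15); move_pose([*J,.16],down(np.radians(-30))); print(movel([*J,.120],speed=.12,max_force=8))
command_gripper(0,10); command_gripper(0,35); print(current_finger_gap(),current_position(),np.round(current_wrist_force(),1))
movel([*J,.126],speed=.05); P=[.5384,.0131]
movel([*P,.126],speed=.03)
q=list(current_joint_positions()); q[5]-=56; move_j(q); sleep(.2)
print(movel([*P,.1195],speed=.02,max_force=4),current_position(),np.round(current_wrist_force(),1),current_finger_gap())
command_gripper(.075); p=current_position(); movel([p[0],p[1],.19],speed=.12)
q=current_joint_positions(); move_j([q[0]+70,*q[1:]])
t,d=read_camera("top"); s,_=read_camera("scene"); np.savez("pics/3.npz",t=t,s=s)
a=cv2.resize(t[180:250,270:345,::-1],(514,480),interpolation=cv2.INTER_CUBIC)
b=cv2.resize(s[180:240,205:300,::-1],(760,480),interpolation=cv2.INTER_CUBIC)[:,:]
b=cv2.resize(s[180:245,208:245+40,::-1],(284,240),interpolation=cv2.INTER_CUBIC)
b=np.vstack([b,np.zeros_like(b)])
cv2.imwrite("pics/top3.png",np.hstack([a,b])); print(current_t())
E
```

```text
False
0.04791729012716487 [0.54011962 0.01362398 0.12034227] [0.  1.  2.7]
False
0.04759616423675992 [0.54038423 0.01333883 0.12048477] [ 1.6 -0.6  3.4]
True [0.53870576 0.01306813 0.1204324 ] [0.1 0.2 4.3] 0.04727681798856751
39.2583
```

View pics/top3.png

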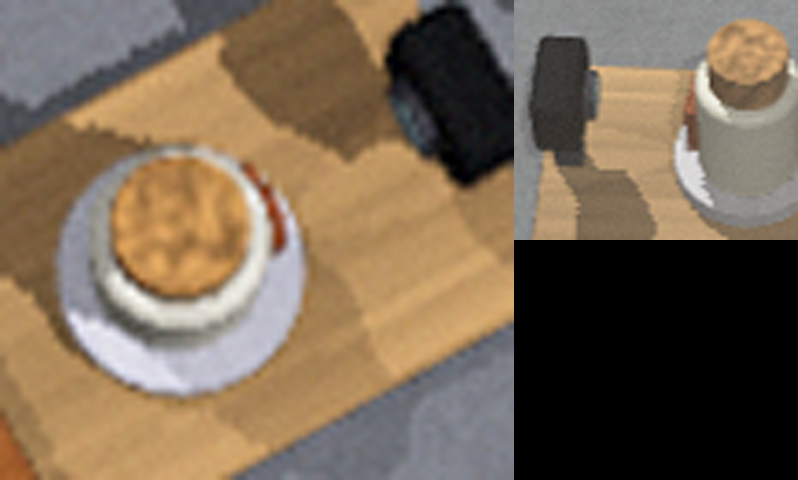

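The medallion now faces the camera, with its outer edge from about (250,163) to (285,245). I'll check the yaw numerically.

```bash
python3 - <<'E'
from jar import *
d=np.load("pics/3.npz"); t,s=d["t"],d["s"]; c=[.5387,.0131]
r,hull=jarfit(t,s)
ys,xs=np.nonzero(r); print(list(zip((xs+.5-270)*6.857//1,(ys+.5-180)*6.857//1)))
for y in range(-81,-44,3):
    P=np.array(medbox(c,np.radians(y))); g=(proj("top",P)+.5-[270,180])*6.857
    print(y,round(float(np.abs(hull("top",P)-r).sum()),1),"top edge inner/outer",np.round(g[[1,3,5,7]]).tolist())
for b in yawfit(t,s,c,-63)[:5]: print(np.round(b,3))
E
```

```text
red px 9.0 centroid [309.33333333 211.        ]
[(np.float64(263.0), np.float64(188.0)), (np.float64(263.0), np.float64(195.0)), (np.float64(270.0), np.float64(202.0)), (np.float64(270.0), np.float64(209.0)), (np.float64(277.0), np.float64(215.0)), (np.float64(277.0), np.float64(222.0)), (np.float64(277.0), np.float64(229.0)), (np.float64(277.0), np.float64(236.0)), (np.float64(277.0), np.float64(243.0))]
-81 38.4 top edge inner/outer [[281.0, 269.0], [264.0, 185.0], [295.0, 266.0], [278.0, 183.0]]
-78 40.1 top edge inner/outer [[282.0, 264.0], [261.0, 181.0], [296.0, 260.0], [275.0, 178.0]]
-75 41.2 top edge inner/outer [[283.0, 259.0], [258.0, 177.0], [297.0, 255.0], [271.0, 173.0]]
-72 42.4 top edge inner/outer [[283.0, 254.0], [254.0, 174.0], [297.0, 249.0], [268.0, 169.0]]
-69 42.8 top edge inner/outer [[284.0, 249.0], [250.0, 170.0], [297.0, 243.0], [264.0, 165.0]]
-66 43.7 top edge inner/outer [[284.0, 243.0], [246.0, 167.0], [297.0, 237.0], [259.0, 161.0]]
-63 45.3 top edge inner/outer [[284.0, 238.0], [242.0, 164.0], [296.0, 232.0], [255.0, 157.0]]
-60 45.4 top edge inner/outer [[283.0, 233.0], [238.0, 161.0], [296.0, 226.0], [250.0, 154.0]]
-57 49.1 top edge inner/outer [[283.0, 228.0], [234.0, 158.0], [294.0, 220.0], [245.0, 150.0]]
-54 50.6 top edge inner/outer [[282.0, 223.0], [229.0, 156.0], [293.0, 214.0], [240.0, 147.0]]
-51 53.2 top edge inner/outer [[281.0, 218.0], [224.0, 154.0], [291.0, 209.0], [235.0, 145.0]]
-48 54.3 top edge inner/outer [[279.0, 213.0], [220.0, 152.0], [289.0, 204.0], [230.0, 142.0]]
-45 55.6 top edge inner/outer [[277.0, 208.0], [215.0, 150.0], [287.0, 198.0], [225.0, 140.0]]
red px 9.0 centroid [309.33333333 211.        ]
[ 3.8938e+01 -7.6500e+01  0.0000e+00  2.0000e-03]
[ 3.975e+01 -7.650e+01  1.000e-03  0.000e+00]
[ 3.9938e+01 -7.6500e+01  0.0000e+00 -1.0000e-03]
[ 4.0062e+01 -7.8000e+01  2.0000e-03  0.0000e+00]
[ 40.125 -78.      0.      0.   ]
```

```bash
python3 - <<'E'
from jar import *
d=np.load("pics/3.npz"); c=[.5387,.0131]
def cr(n,im,x,y,w,h,f,yaw=None,sh=(0,0)):
    o=cv2.resize(im[y:y+h,x:x+w,::-1],None,fx=f,fy=f,interpolation=cv2.INTER_NEAREST)
    if yaw is not None:
        g=np.int32(((proj(n,np.array(medbox(c,np.radians(yaw))))+.5+sh-[x,y])*f)); 
        cv2.polylines(o,[cv2.convexHull(g)],True,(0,255,0),1)
        k=[(c[0]+.024*np.cos(a),c[1]+.024*np.sin(a),.143) for a in np.linspace(0,6.3,40)]
        cv2.polylines(o,[np.int32((proj(n,k)+.5+sh-[x,y])*f)],True,(255,0,0),1)
    return o
t,s=d["t"],d["s"]
A=[cr("top",t,282,196,33,36,8,y) for y in(None,-63,-75)]
B=[cr("scene",s,232,178,33,36,8,y) for y in(None,-63,-75)]
cv2.imwrite("pics/cmp.png",np.vstack([np.hstack(A),np.hstack(B)]))
E
```

```text
(no output)
```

View pics/cmp.png

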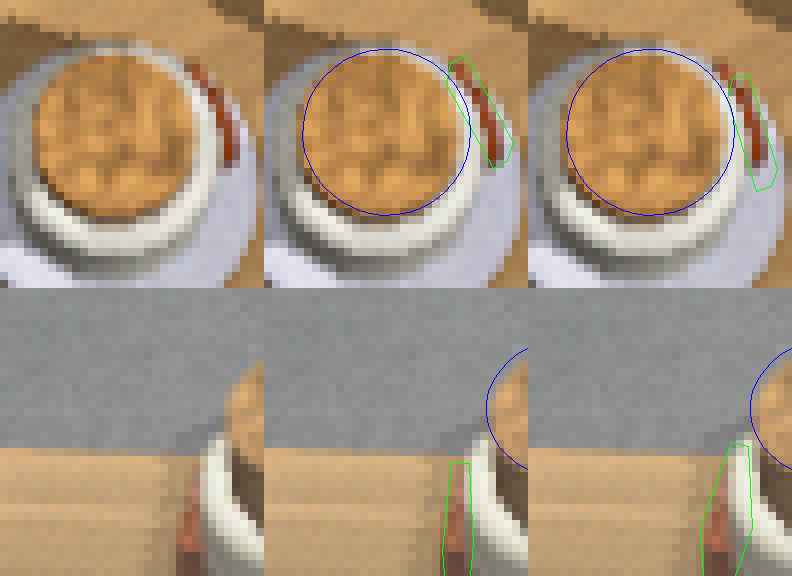

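```bash
cat > fit.py <<'E'
from h import *
def circ(c,r,z): a=np.linspace(0,6.28,60); return np.c_[c[0]+r*np.cos(a),c[1]+r*np.sin(a),np.full(60,.035+z)]
F=8
def fit(t,s,c,wins):
    def fill(n,P,w,sh):
        x,y,W,H=w; m=np.zeros((H*F,W*F),np.uint8); g=((proj(n,P)+.5+sh-[x,y])*F).astype(np.float32)
        cv2.fillConvexPoly(m,np.int32(np.round(cv2.convexHull(g))),1); return m
    res={}
    for n,im in(("top",t),("scene",s)):
        x,y,W,H=w=wins[n]; q=im[y:y+H,x:x+W].astype(float); al=np.clip((q[...,0]/(q[...,1]+1)-1.45)/.6,0,1)
        best={}
        for dx in np.arange(-1.5,1.6,.25):
          for dy in np.arange(-1.5,1.6,.25):
            body=fill(n,np.vstack([circ(c,.032,0),circ(c,.032,.072),circ(c,.027,.08)]),w,(dx,dy))|fill(n,np.vstack([circ(c,.025,.08),circ(c,.025,.108)]),w,(dx,dy))
            for yaw in range(-81,-44,3):
                a=np.radians(yaw); B=[[c[0]+r*np.cos(a)-v*np.sin(a),c[1]+r*np.sin(a)+v*np.cos(a),.035+z] for r in(.02,.036) for v in(-.015,.015) for z in(.02,.06)]
                m=fill(n,B,w,(dx,dy))&~body&1
                al2=al
                e=((cv2.resize(m.astype(np.float32),(W,H),interpolation=cv2.INTER_AREA)-al2)**2).sum()+.3*(dx*dx+dy*dy)
                if yaw not in best or e<best[yaw][0]: best[yaw]=(round(float(e),2),float(dx),float(dy))
        res[n]=best
    for k in res["top"]: print(k,res["top"][k],res["scene"][k],"sum",round(res["top"][k][0]+res["scene"][k][0],2))
E
python3 - <<'E'
from fit import *
d=np.load("pics/3.npz"); fit(d["t"],d["s"],[.5387,.0131],{"top":(304,202,12,18),"scene":(251,196,10,26)})
E
```

```text
-81 (12.47, -0.75, 0.75) (33.7, 0.75, 0.25) sum 46.17
-78 (12.62, -0.75, 1.0) (35.93, 0.75, 0.5) sum 48.55
-75 (13.55, -0.5, 1.5) (36.52, 0.5, 0.0) sum 50.07
-72 (11.39, -1.25, -0.5) (37.19, 0.5, 0.25) sum 48.58
-69 (10.56, -1.0, -0.25) (36.66, 0.25, -0.25) sum 47.22
-66 (8.72, -1.0, 0.0) (36.15, 0.0, 0.0) sum 44.87
-63 (8.24, -1.0, 0.0) (34.3, 0.0, 1.5) sum 42.54
-60 (8.07, -1.0, 0.0) (31.5, -0.25, 1.5) sum 39.57
-57 (8.53, -0.75, 0.5) (27.5, -0.5, 1.5) sum 36.03
-54 (8.74, -1.0, 0.0) (27.33, 0.0, 1.5) sum 36.07
-51 (8.48, -0.75, 0.5) (29.77, 0.0, 1.0) sum 38.25
-48 (9.14, -0.5, 0.75) (32.26, 0.25, 1.5) sum 41.4
-45 (9.64, -0.5, 0.75) (32.88, 0.5, 1.0) sum 42.52
```

```bash
python3 - <<'E'
from h import *
d=np.load("pics/3.npz"); c=[.5387,.0131]; f=11
def cr(n,im,x,y,w,h,yaw,sh):
    o=cv2.resize(im[y:y+h,x:x+w,::-1],None,fx=f,fy=f,interpolation=cv2.INTER_NEAREST)
    if yaw is not None:
        a=np.radians(yaw); B=np.array([[c[0]+r*np.cos(a)-v*np.sin(a),c[1]+r*np.sin(a)+v*np.cos(a),.035+z] for r in(.029,.036) for v in(-.015,.015) for z in(.02,.06)])
        g=np.int32((proj(n,B)+.5+sh-[x,y])*f)
        for i,j in((4,5),(5,7),(7,6),(6,4),(1,5),(3,7),(0,4),(2,6)): cv2.line(o,g[i].tolist(),g[j].tolist(),(0,255,0),1)
    return o
t,s=d["t"],d["s"]
A=[cr("top",t,302,201,17,22,y,(-.9,.3)) for y in(None,-54,-63,-72)]
B=[cr("scene",s,247,194,17,28,y,(0,0)) for y in(None,-54,-63,-72)]
cv2.imwrite("pics/cmp2.png",np.vstack([np.hstack(A),np.hstack(B)]))
E
```

```text
(no output)
```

View pics/cmp2.png

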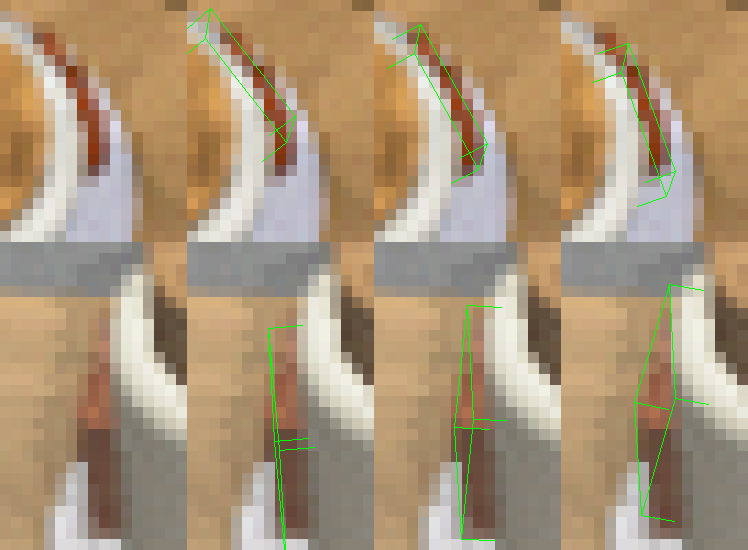

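```bash
python3 - <<'E'
from h import *
print(at_z("top",(295.97,219.4),.035),at_z("top",(295.9,212.7),.143),current_t())
E
```

```text
[0.53579936 0.01371187 0.035     ] [0.53710269 0.01526503 0.143     ] 39.2583
```

```bash
python3 -c "
from bench import *
print(job_done(),current_t())"
```

```text
the job is handed in; nothing more can be done
the job is handed in; nothing more can be done
```

I handed the job in after about 39 s of robot time. The key is wound until the pointer rests on the stop peg and then eased off, the medallion faces the camera to within about 2–3°, and the jar stands upright within about 2 mm of the plate's centre.

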